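Seat the splined wheel arbor in the spindle and hold it home

ROBOT

A 6-joint arm with a two-finger parallel gripper is mounted at the origin on the work surface. World frame = base frame: x ahead of the robot, y to its left, z up, the work surface at z = 0. Lengths are in m, angles in rad, forces in N, time in s.
With the tool pointing down it reaches from about 0.375 to 0.975 m from the base axis. Payload 3.8 kg.
Tool frame: the origin (TCP) lies midway between the tips of the shut fingers; the grasp point (between the pads) lies 19 mm behind it; x points along the fingers, y is the direction in which the jaws open and shut, and the axes are right-handed (so a half turn about x gives the same grasp; the last joint's range is limited). The gripper opens to 88 mm and grips with 3 to 60 N. Pads are 18 mm wide; open, the fingers measure 123 mm over their backs; the gripper's body (75 mm by 187 mm) begins 45 mm behind the grasp point.
Start: joints at [-0.037, 0.264, 1.604, -0, 1.274, -0.037], TCP at [0.675, -0, 0.216] pointing down, gripper open.
Joint ranges: [-2.63, 2.63], [-0.94, 2.18], [0.31, 2.57], [-1.31, 4.45], [0, 2.66], [-2.55, 2.55]. Speed limits (rad/s): [2.57, 2.57, 3.14, 3.14, 3.14, 3.14].

INTERFACE

Orientations are given as a rotation vector (axis times angle).
In Python, from cell import manip, inverse_kinematics, cams, order gives the robot as it stands. Calls block until the motion is done:
- manip.move_pose(position, orientation): joint-space move of the TCP to a pose.
- manip.move_linear(position, rate=0.15, rot=None): straight line of the TCP; rot=None keeps the orientation; rate is the mean speed in m/s.
- manip.set_joints(angles): joint-space move.
- manip.set_gripper(opening, force=None): finger opening in m; force is the grip in N (None keeps the last); returns when the fingers have stopped.
- manip.dwell(seconds).
- inverse_kinematics(position, orientation): joint angles nearest the present ones, or None.
- manip.state(): the state.
- cams.capture(name): name is "scene" or "side" or "wrist"; returns a dict with "image" (480x640x3 uint8, blue, green, red), "z_map" (480x640 float32, m along the optical axis (not along the pixel's ray), 0 where there is no reading), "intrinsics" (3x3 intrinsics, pixels), "k1" (the pictures are not rectified: a ray, as slopes to the right and down, at radius r is drawn at 1 + k1 r^2 times it, then the intrinsics apply), "position" and "orientation" of the camera in the world; the wrist camera has in their place "T_tool_cam" (4x4, takes a point from camera to tool coordinates, whose origin is the TCP and whose axes are the tool frame's). Camera axes: x right, y down, z forward; pixel columns grow to the right and rows downward; lengths in m; the calibration is good to about 2 mm. A picture is of the moment at which its call begins: read the wrist's pose just before it.
A pose or a line that the arm cannot do raises manip.IKError and nothing moves.
- order.close_job(): hands the job in, once; it reports no verdict.
The state is a dict: "clock": time; "joint_pos": joint angles; "joint_velocities": joint speeds; "tau": joint torques, N m; "tool_pos": TCP position; "tcp_rot": TCP orientation; "contact_force": force on the tool from outside, world axes, zero at the start; "moment": the same for the moment, N m; "gripper_width": finger opening in m.
Only numpy, scipy, OpenCV 4.12 (cv2) and the standard library are available. Lean on these libraries where they do the work, as an engineer would, in place of code of your own. Each camera call takes 0.05 s, during which the arm holds its last target.

TASK

Take the four-splined arbor, the one with the square head, out of the wooden rack, enter it upright in the bore of the spindle that stands nose up on the bench, turn it until its splines find the slots, and slide it home against the ejector spring until its flange sits flush on the spindle nose. Finish while still holding it: keep the arbor gripped and pressed down, because the spring lifts it as soon as you let go and I still have to tighten the set screws. Leave the other arbors and tools where they are.

Things in the scene. Friction and masses are not known exactly. Their poses are not given: they have to be found in the camera images.
- arbor: Splined arbor, bare steel, about 0.62 kg (plus or minus 15 %), 100 mm tall, upright in one of the rack's three holes, at any yaw. Origin: centre of its lower end; z up its axis. Round pilot dia 26 from 0 to 12 mm, 3 mm chamfer at the foot; four straight splines from 12 to 38 mm, 9 mm wide, 36 mm across opposite ones, along the arbor's +x, -x, +y, -y. Shape repeats every quarter turn.
- arbor_seat (a point): Centre of the underside of the arbor's flange, 38 mm above the arbor's origin, axes as the arbor's. The flange is dia 50, from 38 to 46 mm; above it a threaded part dia 32, from 46 to 66 mm.
- arbor_head (a point): Centre of the arbor's square head, 87 mm above its origin, axes as the arbor's. The head is 26 x 26 mm, from 74 to 100 mm, its flats facing along the arbor's x and y, in line with the splines: grip it from above across two flats. Below it a round shoulder dia 40, from 66 to 74 mm, on which fingertips may rest.
- spindle: Steel spindle nose, dia 72 (top dia 64), upright in a grey housing on a 150 x 140 mm base plate, at any angle; stiff to turn (0.35 N m). Origin: centre of its upper face, 112 mm above the bench; z up. Bore: passage dia 28.5 between the lands, four slots 11.5 mm wide, 39 mm across opposite ones, along the spindle's +x, -x, +y, -y, right down the bore. Lands and slot ends lie flush with the face.
- bore_floor (a point): Point on the spindle's axis 30 mm below the nose face: top of the ejector when up. Splines over slots (arbor and spindle axes parallel within about 5 degrees, modulo a quarter turn): the arbor slides down; otherwise its pilot enters 12 mm and the splines stop on the face. Home: flange on the nose face, arbor origin 38 mm below the spindle's origin.
- ejector (a joint): Spring ejector, brass plunger dia 24 in the bore: 0 = up, grows in m as it is pressed down; 0.008 with the arbor home, 0.011 its stop. Spring 0.9 N/mm, preload 8 N: the arbor's weight alone does not press it, the flange stays about 8 mm proud until pushed. At home the spring pushes up with 15 N; about 10 N beyond the arbor's weight holds it down.
- rack: Fixed plywood rack board 110 x 345 x 32 mm on the bench, long side along its y. Origin: centre of its underside. Three round holes dia 28, 11 mm deep, at its y = -115, 0 and +115 mm, each with an arbor standing in it (which one stands where varies). The foot of an arbor stands 21 mm above the bench.
- plain_arbor: Bystander in the rack: bare steel arbor of the same height with a smooth round shank and a round head dia 30. Origin: centre of its lower end.
- wheel_arbor: Bystander in the rack: arbor 85 mm tall carrying a small pink grinding wheel dia 72 and a hexagon nut. Origin: centre of its lower end.
- big_wheel: Bystander: white grinding wheel dia 120 x 13 mm lying on the bench near the robot. Origin: centre of its underside.
- cup_wheel: Bystander: brown cup wheel dia 80, 34 mm tall, beyond the rack. Origin: centre of its underside.
- flange: Bystander: steel wheel flange dia 64, 23 mm tall, beyond the rack. Origin: centre of its underside.
- dressing_stick: Bystander: grey abrasive stick 25 x 140 x 25 mm lying beyond the spindle's base plate. Origin: centre of its underside, long side along its y.
- hex_key: Bystander: dark L-shaped hexagon key, 115 mm long, 8 mm thick, lying beside the spindle's base plate. Origin: under the long leg.
- spanner: Bystander: steel spanner 170 mm long lying on the bench on the robot's side of the rack. Origin: under its middle.
There are look-alikes about, which are no part of the job. What is shaped like the arbor but red or turquoise is not meant. Leave any orange or purple look-alike of the part that bears spindle alone.

How it is judged:
By the outcome, as a careful person would: the job done as asked, in the order asked, and still so for the second after the job is handed in, while the arm keeps its last pose, push and grip.
It also fails if it takes over 45 s, if anything falls off the work surface, if the arm or the gripper's body presses on something with over 40 N, if the wrist force passes 120 N, or if a joint passes its speed limit or range.

## Working session

There is one attempt and no reset: what is moved stays moved. The work goes in short steps, each a Python script; the robot and the scene stay as the last script left them, time stands still between calls to the robot, and variables do not carry over. Pictures are saved under pics/ and viewed, and the job is handed in when it is done.

```bash
ls; mkdir -p pics; python3 - <<'E'
from cell import manip,cams
import cv2,numpy as np
for n in ["scene","side","wrist"]:
    c=cams.capture(n); cv2.imwrite(f"pics/{n}0.png",c["image"]); np.savez(f"{n}0.npz",**c)
    print(n,c.get("position"),c.get("orientation"),c["k1"],c["intrinsics"].tolist(),c.get("T_tool_cam"))
print(manip.state())
E
```

```text
pics
scene [1.03181778 0.4028001  1.13552768] [-0.93994329 -2.60648109  0.87411015] -0.08786675965208628 [[486.4358092827444, 0.0, 318.8392666030697], [0.0, 486.4358092827444, 239.64715094033318], [0.0, 0.0, 1.0]] None
side [-0.20151727 -1.32952262  0.92498436] [-2.0688955   0.57300524 -0.35082994] -0.15397116870649077 [[619.7790999850366, 0.0, 316.5459938442548], [0.0, 619.7790999850366, 244.96414295505144], [0.0, 0.0, 1.0]] None
wrist None None -0.04594865674546775 [[410.15607191748285, 0.0, 320.062003551121], [0.0, 410.15607191748285, 241.9968137669264], [0.0, 0.0, 1.0]] [[ 2.78608430e-04 -2.85092396e-01  9.58499999e-01 -1.70265896e-01]
 [ 9.99999698e-01 -6.16528113e-04 -4.74048851e-04 -6.90705907e-04]
 [ 7.26089919e-04  9.58499841e-01  2.85092138e-01 -7.38758703e-02]
 [ 0.00000000e+00  0.00000000e+00  0.00000000e+00  1.00000000e+00]]
{'clock': 0.15, 'joint_pos': array([-3.69020275e-02,  2.64579573e-01,  1.60505943e+00, -2.51292727e-05,
        1.27371374e+00, -3.69180918e-02]), 'joint_velocities': array([ 0.0006685 , -0.00029286, -0.00446857, -0.00026866,  0.00158723,
       -0.00027585]), 'tau': array([-3.11732474e-04, -5.02845919e+01, -3.57470334e+01,  7.29960459e-02,
        2.49771774e-02, -9.00718305e-05]), 'tool_pos': array([6.74403406e-01, 1.00848311e-05, 2.15174887e-01]), 'tcp_rot': array([ 1.20837993,  1.21053661, -1.21045874]), 'contact_force': array([-1.00693601,  0.13091153, -0.23886007]), 'moment': array([-0.01958178, -0.03149193,  0.03076327]), 'gripper_width': 0.08832427229755696}
```

View pics/scene0.png

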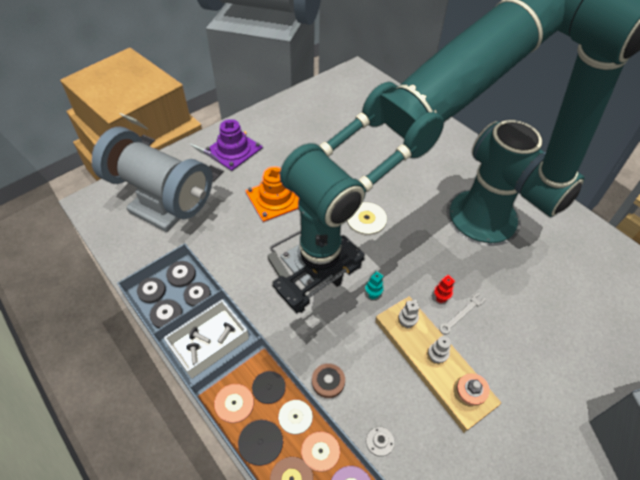

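View pics/side0.png

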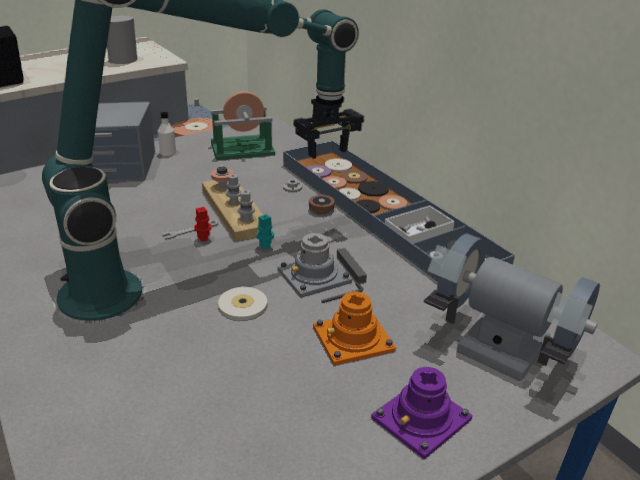

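View pics/wrist0.png

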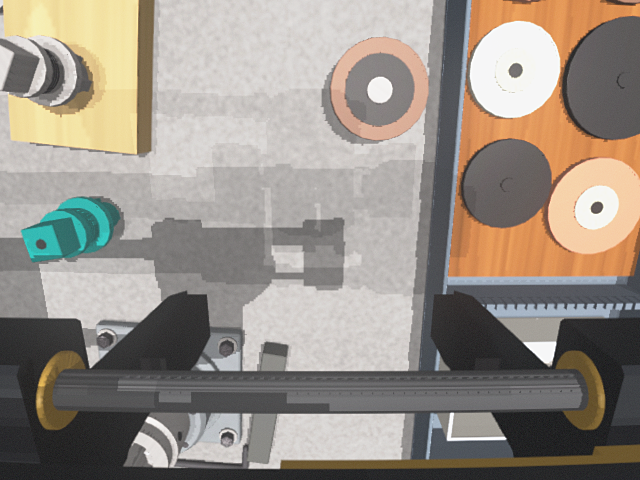

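```bash
cat > h.py <<'E'
import numpy as np,cv2
from scipy.spatial.transform import Rotation as R
def rays(c,uv):
    d=np.array([float(c["k1"]),0,0,0,0])
    p=cv2.undistortPoints(np.array(uv,float).reshape(-1,1,2),c["intrinsics"],d).reshape(-1,2)
    return np.c_[p,np.ones(len(p))]
def pose(c):
    if "Twc" in c: return c["Twc"]
    T=np.eye(4);T[:3,:3]=R.from_rotvec(c["orientation"]).as_matrix();T[:3,3]=c["position"];return T
def zplane(c,uv,z):
    T=pose(c);r=rays(c,uv)@T[:3,:3].T
    return T[:3,3]+r*((z-T[2,3])/r[:,2])[:,None]
def cloud(c):
    v,u=np.mgrid[0:480,0:640]; uv=np.c_[u.ravel(),v.ravel()]
    T=pose(c); z=c["z_map"].reshape(-1,1); P=rays(c,uv)*z
    W=P@T[:3,:3].T+T[:3,3]; W[z[:,0]==0]=np.nan
    return W.reshape(480,640,3)
def grab(name,tag):
    from cell import manip,cams
    s=manip.state(); c=dict(cams.capture(name))
    if name=="wrist":
        T=np.eye(4);T[:3,:3]=R.from_rotvec(s["tcp_rot"]).as_matrix();T[:3,3]=s["tool_pos"]
        c["Twc"]=T@c["T_tool_cam"]
    cv2.imwrite(f"pics/{tag}.png",c["image"]);np.savez(f"{tag}.npz",**c);return c
def load(tag): return dict(np.load(f"{tag}.npz"))
E
python3 - <<'E'
from h import *
s=load("scene0");d=load("side0");W=cloud(s);V=cloud(d)
for p in [(408,303),(438,345),(475,385),(374,280)]: print("scene",p,W[p[1],p[0]].round(3),zplane(s,[p],.12).round(3))
for p in [(246,195),(316,239),(304,237),(330,236),(315,275),(232,180)]: print("side",p,V[p[1],p[0]].round(3))
print(zplane(d,[(316,239)],.112),zplane(d,[(246,193)],.121))
for n,c in (("scene0",s),("side0",d)):
    i=c["image"]
    a=i[270:430,360:520] if n[1]=="c" else i[150:310,190:390]
    cv2.imwrite(f"pics/{n}c.png",cv2.resize(a,None,fx=3.7,fy=3.7,interpolation=cv2.INTER_CUBIC))
E
```

```text
scene (408, 303) [0.473 0.101 0.117] [[0.475 0.102 0.12 ]]
scene (438, 345) [0.501 0.223 0.118] [[0.502 0.223 0.12 ]]
scene (475, 385) [0.502 0.34  0.104] [[0.51  0.341 0.12 ]]
scene (374, 280) [ 0.48  -0.008  0.095] [[0.493 0.002 0.12 ]]
side (246, 195) [0.47  0.102 0.112]
side (316, 239) [ 0.527 -0.185  0.1  ]
side (304, 237) [ 0.499 -0.172  0.108]
side (330, 236) [ 0.658 -0.055  0.003]
side (315, 275) [ 0.492 -0.24   0.034]
side (232, 180) [0.476 0.21  0.112]
[[ 0.51707783 -0.20119152  0.112     ]] [[0.46804108 0.09789092 0.121     ]]
```

View pics/side0c.png

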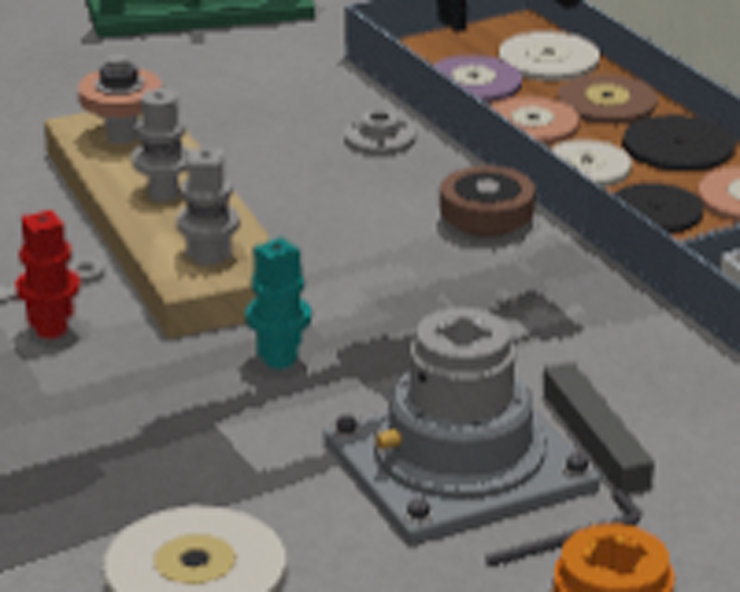

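View pics/scene0c.png

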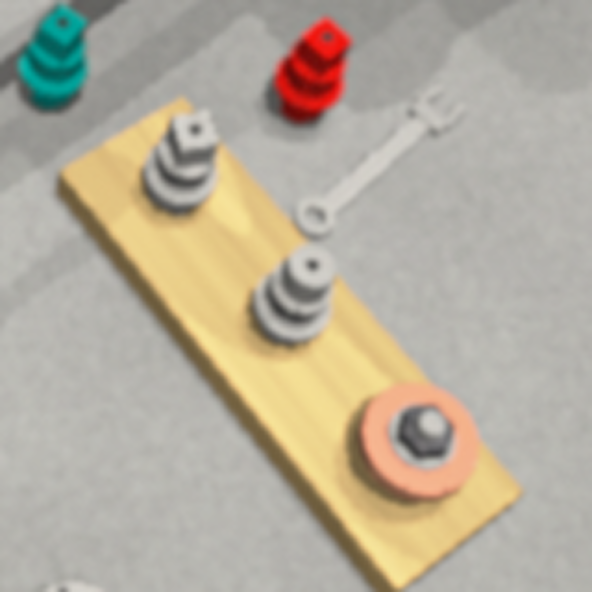

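```bash
python3 - <<'E'
from h import *
from cell import manip
r=manip.state()["tcp_rot"]
print(R.from_rotvec(r).as_matrix().round(3))
manip.move_pose([.517,-.198,.205],r); grab("wrist","w_sp"); print(manip.state()["clock"])
manip.move_pose([.473,.104,.205],r); grab("wrist","w_ar"); print(manip.state()["clock"],manip.state()["tool_pos"])
E
```

```text
[[-0.002  1.     0.   ]
 [ 0.     0.    -1.   ]
 [-1.    -0.002 -0.   ]]
1.1917
2.4083 [0.47353292 0.10335498 0.20504217]
```

View pics/w_sp.png

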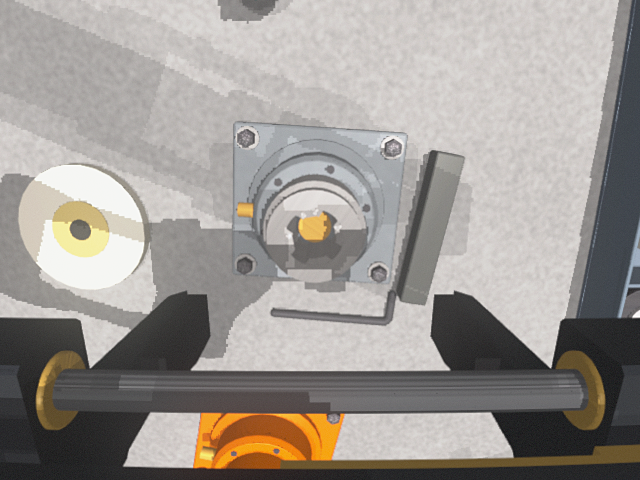

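View pics/w_ar.png

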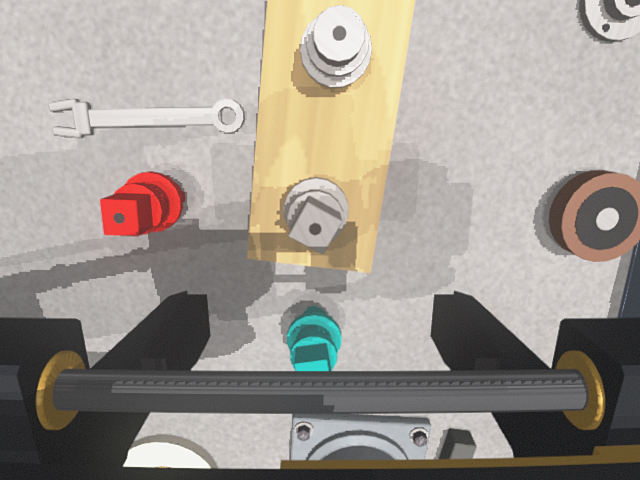

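```bash
python3 - <<'E'
from h import *
for n,(x,y,w) in (("w_sp",(255,170,120)),("w_ar",(265,170,100))):
    i=load(n)["image"][y:y+w,x:x+w]; i=cv2.convertScaleAbs(i,alpha=1.2)
    cv2.imwrite(f"pics/{n}c.png",cv2.resize(i,(600,600),interpolation=cv2.INTER_CUBIC))
    W=cloud(load(n)); 
    z=W[...,2]
    m=(z>.108)&(z<.116) if n=="w_sp" else (z>.115)&(z<.127)
    m[300:]=False
    ys,xs=np.nonzero(m); print(n,len(ys),np.median(W[m],0).round(4),xs.min(),xs.max(),ys.min(),ys.max())
    if n=="w_sp":
        v=(m*255).astype(np.uint8)[y:y+w,x:x+w]; cv2.imwrite("pics/spm.png",cv2.resize(v,(600,600),interpolation=0))
E
```

```text
w_sp 5248 [ 0.5131 -0.197   0.1138] 267 362 189 281
w_ar 3983 [0.4776 0.2163 0.1227] 289 364 4 253
```

View pics/w_spc.png

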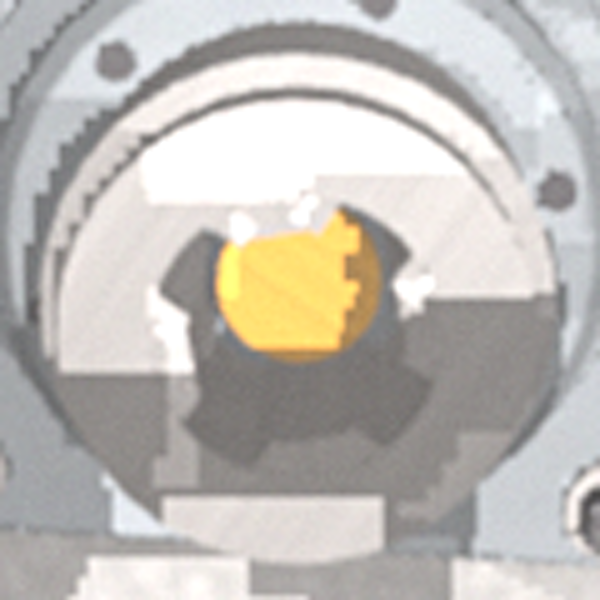

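View pics/w_arc.png

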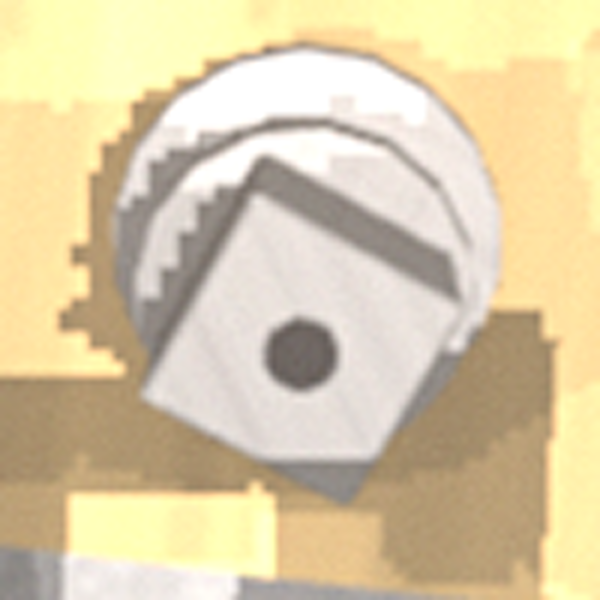

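View pics/spm.png

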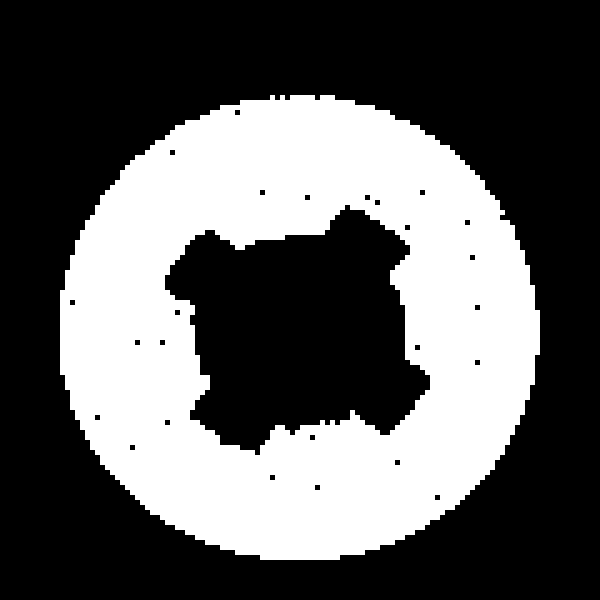

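```bash
python3 - <<'E'
from h import *
from scipy.optimize import minimize
c=load("w_ar")
k=np.array([(258,190),(462,298),(347,504),(142,397),(301,353)])/6+[264.6,169.6]
P=zplane(c,k,.121)[:,:2]; print("corners",P.round(4).tolist())
print("sides mm",[round(1e3*np.linalg.norm(P[i]-P[(i+1)%4]),1) for i in range(4)],"ctr",P[:4].mean(0).round(4),P[4].round(4))
e=[P[1]-P[0],P[2]-P[1],P[3]-P[2],P[0]-P[3]]
a=[np.degrees(np.arctan2(v[1],v[0]))%90 for v in e]; print("yaw",a)
c=load("w_sp");W=cloud(c);z=W[...,2]
m=((z>.108)&(z<.118)).astype(np.uint8);m[290:]=0;m[:170]=0;m=cv2.medianBlur(m*255,3)
cs,h=cv2.findContours(m,cv2.RETR_CCOMP,cv2.CHAIN_APPROX_NONE)
cs=sorted([q for q in cs if len(q)>60],key=len)[::-1]
for q in cs: 
    P=zplane(c,q.reshape(-1,2),.112)[:,:2]
    A=np.c_[2*P,np.ones(len(P))];s=np.linalg.lstsq(A,(P**2).sum(1),rcond=None)[0]
    print(len(q),"ctr",s[:2].round(4),"dia",2*np.sqrt(s[2]+s[0]**2+s[1]**2))
# slot yaw by template on hole mask
hole=np.zeros_like(m);cv2.drawContours(hole,cs,1,255,-1);cv2.drawContours(hole,cs,1,0,1)
ys,xs=np.nonzero(cv2.dilate(hole,np.ones((25,25))));P=zplane(c,np.c_[xs,ys],.112)[:,:2];H=hole[ys,xs]>0
def T(x,y,t):
    d=P-[x,y];u=d@[np.cos(t),np.sin(t)];v=d@[-np.sin(t),np.cos(t)];r=np.hypot(u,v)
    mn=np.minimum(abs(u),abs(v));return (r<.01425)|((mn<.00575)&(r<.0195))
best=max(((T(x,y,np.radians(t))==H).mean(),x,y,t) for t in np.arange(0,90,1.5) for x in np.arange(-.003,.0031,.0005)+s[0] for y in np.arange(-.003,.0031,.0005)+s[1])
print(best, "top z",np.nanmedian(z[m>0]))
E
```

```text
corners [[0.4647, 0.1286], [0.4863, 0.117], [0.4741, 0.094], [0.452, 0.1061], [0.4691, 0.111]]
sides mm [np.float64(24.5), np.float64(26.0), np.float64(25.1), np.float64(25.8)] ctr [0.4693 0.1114] [0.4691 0.111 ]
yaw [np.float64(61.656799655160626), np.float64(62.11024981207136), np.float64(61.24927508179019), np.float64(60.67032762273911)]
265 ctr [ 0.5131 -0.1985] dia 0.0636967345506257
162 ctr [ 0.5131 -0.1979] dia 0.032937436311248056
(np.float64(0.9621599509102066), np.float64(0.5131429813745645), np.float64(-0.19790001944161806), np.float64(54.0)) top z 0.1137541686407289
```

```bash
cat >> h.py <<'E'
def rot(deg):
    t=np.radians(deg);y=np.array([np.cos(t),np.sin(t),0]);x=np.array([0,0,-1.]);z=np.cross(x,y)
    return R.from_matrix(np.c_[x,y,z]).as_rotvec()
E
python3 - <<'E'
from h import *
from cell import manip,inverse_kinematics as ik
print(rot(0),manip.state()["tcp_rot"])
for y in (61.4,-28.6): print(y,ik([.469,.111,.205],rot(y)),ik([.513,-.198,.2],rot(y-7.4)))
manip.move_pose([.469,.111,.205],rot(61.4)); grab("wrist","w_ar2"); print(manip.state()["clock"])
i=load("w_ar2")["image"];cv2.imwrite("pics/w_ar2c.png",cv2.resize(i[165:305,250:390],(700,700),interpolation=cv2.INTER_CUBIC))
E
```

```text
[ 1.20919958  1.20919958 -1.20919958] [ 1.20867693  1.20976759 -1.21089972]
61.4 [ 1.80710113e-01 -9.93789984e-02  2.01648172e+00 -4.44089210e-16
  1.22448993e+00 -8.90922048e-01] [-0.41364664  0.03880004  1.8917559   0.          1.21103672 -1.35612444]
-28.6 [ 0.18071011 -0.099379    2.01648172  0.          1.22448993  0.67987428] [-0.41364664  0.03880004  1.8917559   0.          1.21103672  0.21467189]
3.45
```

View pics/w_ar2c.png

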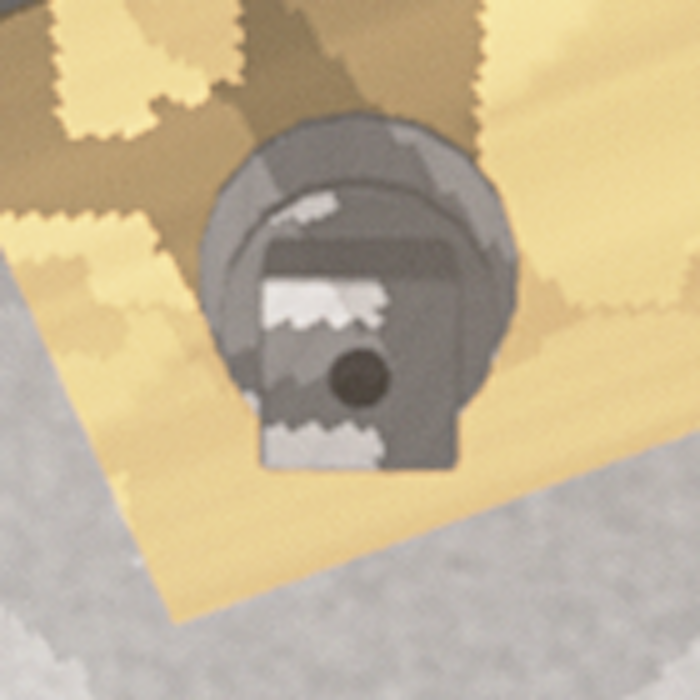

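```bash
python3 - <<'E'
from h import *
c=load("w_ar2")
k=np.array([(260,278),(459,278),(459,468),(260,468),(359,377)])/5+[249.6,164.6]
P=zplane(c,k,.121)[:,:2]; print((P[:4].mean(0)).round(4),P[4].round(4),[round(1e3*np.linalg.norm(P[i]-P[(i+1)%4]),1) for i in range(4)])
e=[P[1]-P[0],P[2]-P[1],P[3]-P[2],P[0]-P[3]]
print([np.degrees(np.arctan2(v[1],v[0]))%90 for v in e])
m2=P[:4].mean(0);m1=np.array([.4693,.1114])
# m = p + M b,  M cols: tool y, tool z in world xy
def M(d):
    A=R.from_rotvec(rot(d)).as_matrix();return A[:2,1:]
b=np.linalg.solve(M(0)-M(61.4),m1-m2);p=m1-M(0)@b
print("bias yz",b,"arbor",p,"spindle",np.array([.5131,-.1982])-M(0)@b)
s=load("scene0");print("scene hole",zplane(s,[(412.5,304.9)],.121))
E
```

```text
[0.4692 0.1113] [0.4695 0.1111] [np.float64(25.3), np.float64(25.5), np.float64(26.0), np.float64(25.5)]
[np.float64(61.227208108662595), np.float64(62.06604685496806), np.float64(61.228357430068186), np.float64(60.48647246553057)]
bias yz [-5.16004069e-05 -9.23656298e-05] arbor [0.4693516  0.11130763] spindle [ 0.5131516  -0.19829237]
scene hole [[0.47069674 0.11279672 0.121     ]]
```

```bash
python3 - <<'E'
from h import *
from cell import manip
manip.set_gripper(.06,45)
manip.move_pose([.4693,.1113,.14],rot(61.3))
manip.move_linear([.4693,.1113,.0975],rate=.08)
s=manip.state();print(s["tool_pos"],s["contact_force"].round(2))
manip.set_gripper(.0,45)
s=manip.state();print(s["gripper_width"],s["tool_pos"],s["contact_force"].round(2),s["moment"].round(3))
manip.move_linear([.4693,.1113,.190],rate=.1)
s=manip.state();print(s["clock"],s["gripper_width"],s["tool_pos"],s["contact_force"].round(2),s["moment"].round(3),R.from_rotvec(s["tcp_rot"]).as_matrix().round(3).tolist())
grab("wrist","w_g");grab("side","s_g")
i=load("s_g")["image"][100:260,180:340];cv2.imwrite("pics/s_gc.png",cv2.resize(i,(640,640),interpolation=cv2.INTER_CUBIC))
E
```

```text
[0.46950455 0.11135414 0.09765431] [-0.1   0.57  0.32]
0.00039368903582467414 [0.47141855 0.11128451 0.10003135] [-1.92 -1.68 10.43] [-0.221  0.184  0.055]
7.1083 9.67476747109418e-05 [0.46867261 0.11117992 0.18911591] [-1.09 -0.13  0.18] [ 0.032 -0.07   0.027] [[-0.002, 0.48, 0.877], [-0.0, 0.877, -0.48], [-1.0, -0.001, -0.001]]
```

View pics/s_gc.png

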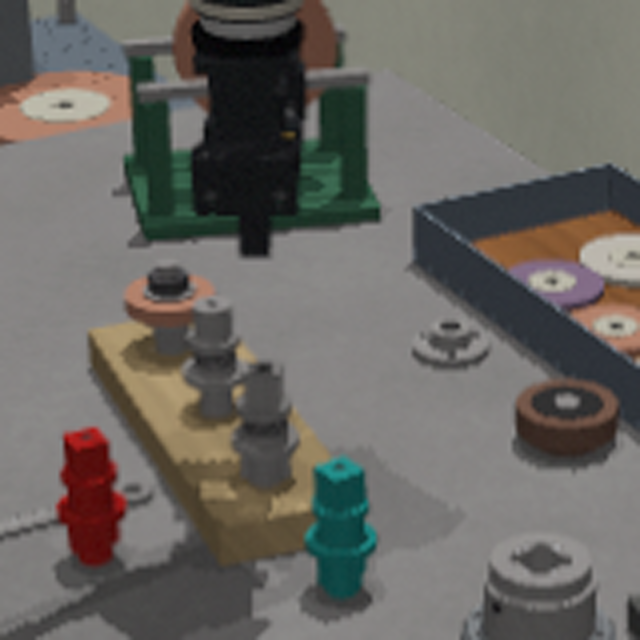

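View pics/w_g.png

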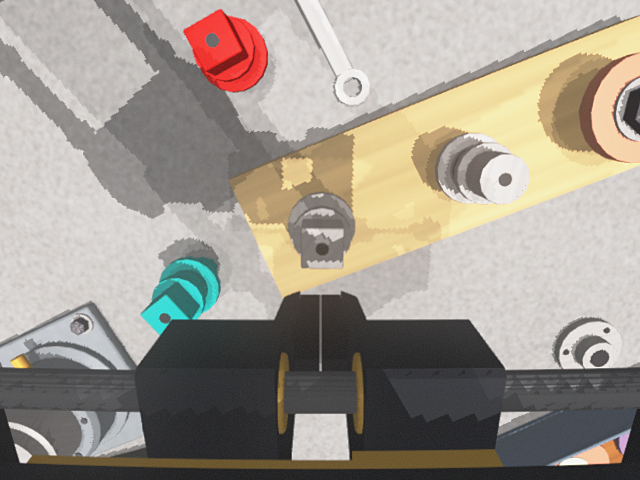

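```bash
python3 - <<'E'
from h import *
c=load("w_g");T=c["T_tool_cam"]
def proj(pt):
    q=np.linalg.inv(T)@np.r_[pt,1];q=q[:3]/1
    p=q[:2]/q[2];p=p*(1+c["k1"]*(p@p));return (c["intrinsics"]@np.r_[p,1])[:2],q[2]
print("TCP px",proj([0,0,0]),"grasp",proj([-.019,0,0]), "68mm below",proj([.068,0,0]))
W=cloud(c)
for p in [(320,295),(320,310),(320,330),(320,350),(322,256),(322,225)]: print(p,c["z_map"][p[1],p[0]],W[p[1],p[0]].round(4))
print(c["Twc"].round(4)); print(R.from_rotvec(load('w_ar')['Twc'][:3,0]*0).as_matrix()[0,0])
for n in("w_ar","w_ar2"):
    d=load(n); print((d["Twc"]@np.linalg.inv(T)).round(4))
E
python3 - <<'E'
import sys;sys.path.insert(0,'.')
from h import *
i=load("w_g")["image"][190:400,230:430];cv2.imwrite("pics/w_gc.png",cv2.resize(i,None,fx=3,fy=3,interpolation=cv2.INTER_CUBIC)[:600])
E
```

```text
TCP px (array([320.26282772, 292.49941919]), np.float64(0.18436170121494058)) grasp (array([320.26380899, 311.33604172]), np.float64(0.16614787883206186)) 68mm below (array([320.26032813, 247.51603059]), np.float64(0.24954801290103287))
(320, 295) 0.38802114 [0.5422 0.0704 0.0016]
(320, 310) 0.39237693 [0.5558 0.0629 0.0017]
(320, 330) 0.39899802 [0.5749 0.0525 0.0012]
(320, 350) 0.40419558 [0.5938 0.0421 0.0021]
(322, 256) 0.24889378 [0.4732 0.1098 0.1232]
(322, 225) 0.24879768 [0.4574 0.1185 0.118 ]
[[ 0.4809  0.841   0.2479  0.4038]
 [ 0.8768 -0.4608 -0.1375  0.1469]
 [-0.0014  0.2835 -0.959   0.3595]
 [ 0.      0.      0.      1.    ]]
1.0
[[-1.200e-03  1.000e+00  3.000e-04  4.728e-01]
 [-9.000e-04  3.000e-04 -1.000e+00  1.033e-01]
 [-1.000e+00 -1.200e-03  9.000e-04  2.051e-01]
 [ 0.000e+00  0.000e+00  0.000e+00  1.000e+00]]
[[-0.000e+00  4.808e-01  8.768e-01  4.693e-01]
 [-0.000e+00  8.768e-01 -4.808e-01  1.104e-01]
 [-1.000e+00 -1.000e-04 -0.000e+00  2.050e-01]
 [ 0.000e+00  0.000e+00  0.000e+00  1.000e+00]]
```

View pics/w_gc.png

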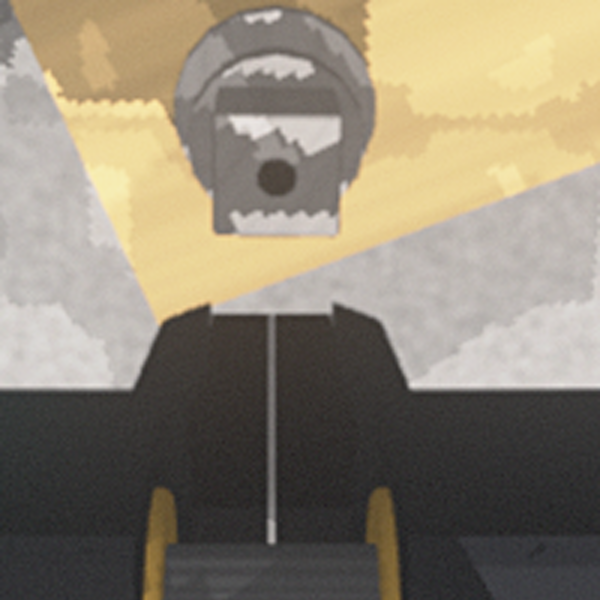

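```bash
python3 - <<'E'
from h import *
c=load("w_g");W=cloud(c)
for p in [(290,298),(305,300),(300,310),(340,310),(300,340),(300,360),(322,249),(310,265)]: print(p,c["z_map"][p[1],p[0]],W[p[1],p[0]].round(4))
from cell import manip
manip.set_gripper(.06,45)
manip.move_linear([.4693,.1113,.102],rate=.1)
s=manip.state();print(s["tool_pos"])
for w in (.036,.029,.024):
    manip.set_gripper(w,45); s=manip.state();print(w,s["clock"],s["gripper_width"],s["tool_pos"].round(4),s["contact_force"].round(2),s["moment"].round(3))
    grab("wrist",f"wc{int(w*1e3)}")
grab("side","s_c")
i=load("s_c")["image"][130:290,180:340];cv2.imwrite("pics/s_cc.png",cv2.resize(i,(640,640),interpolation=cv2.INTER_CUBIC))
E
```

```text
(290, 298) 0.15004896 [0.453  0.1072 0.2214]
(305, 300) 0.15371642 [0.4575 0.1108 0.2182]
(300, 310) 0.14453904 [0.4564 0.1098 0.2277]
(340, 310) 0.14513592 [0.4635 0.1221 0.2271]
(300, 340) 0.1242641 [0.4567 0.1108 0.2488]
(300, 360) 0.11525777 [0.4577 0.1108 0.2584]
(322, 249) 0.24766295 [0.4693 0.1119 0.1232]
(310, 265) 0.251004 [0.4749 0.1005 0.1228]
[0.46996835 0.11142784 0.10266308]
0.036 9.75 0.036128967038021334 [0.4693 0.1113 0.1021] [ 0.52  0.58 -0.29] [ 0.068 -0.131 -0.015]
0.029 10.1167 0.029191751319813376 [0.4693 0.1113 0.102 ] [-0.29  0.03  0.33] [ 0.069 -0.051  0.026]
0.024 10.4583 0.024361920415066227 [0.4693 0.1113 0.102 ] [0.06 0.92 0.28] [ 0.029 -0.115 -0.009]
```

View pics/s_cc.png

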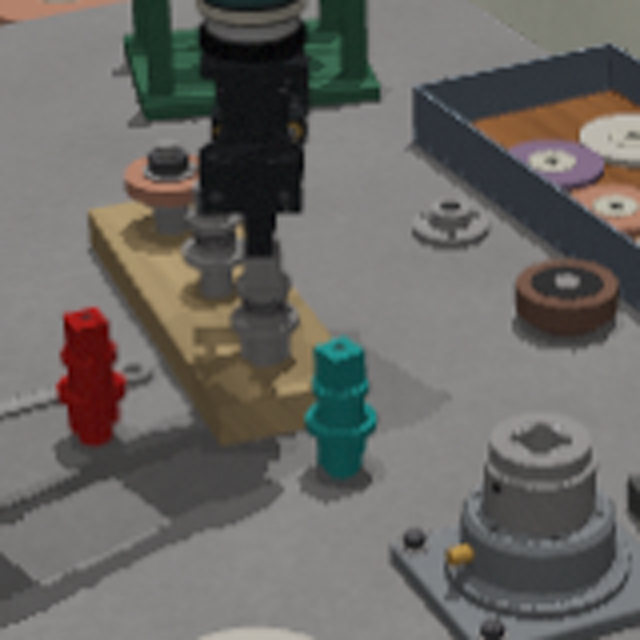

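View pics/wc24.png

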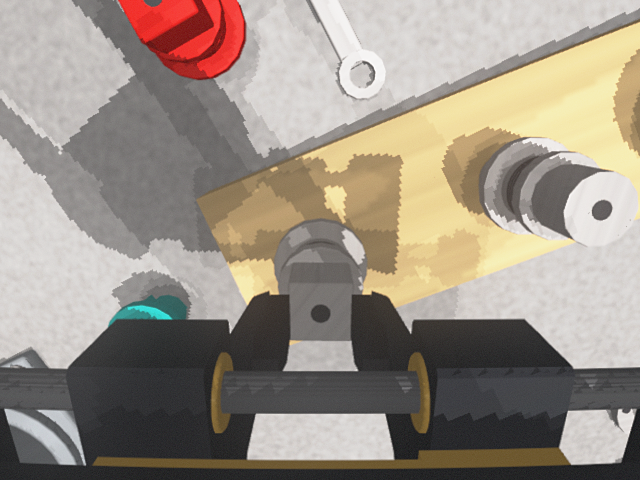

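```bash
python3 - <<'E'
from h import *
a=[cv2.resize(load(n)["image"][210:400,215:425],None,fx=1.9*1.0,fy=1.9,interpolation=cv2.INTER_CUBIC) for n in ("wc36","wc24")]
cv2.imwrite("pics/cc.png",np.hstack(a))
c=load("wc24");W=cloud(c)
for p in [(270,300),(275,310),(380,310),(275,330),(320,300),(320,325),(320,335)]: print(p,c["z_map"][p[1],p[0]],W[p[1],p[0]].round(4), (np.linalg.inv(c["Twc"]@np.linalg.inv(c["T_tool_cam"]))@np.r_[W[p[1],p[0]],1])[:3].round(4))
E
```

```text
(270, 300) 0.1518896 [0.4512 0.0999 0.1328] [-0.0308 -0.0186 -0.0104]
(275, 310) 0.14555688 [0.4531 0.1018 0.1396] [-0.0376 -0.0161 -0.0097]
(380, 310) 0.1412291 [0.4691 0.1349 0.1436] [-0.0416  0.0206 -0.0115]
(275, 330) 0.13214876 [0.454  0.103  0.1537] [-0.0517 -0.0146 -0.0094]
(320, 300) 0.16283652 [0.4642 0.114  0.1227] [-0.0207 -0.0001 -0.0058]
(320, 325) 0.1647891 [0.4734 0.109  0.1238] [-0.0218 -0.0001  0.0047]
(320, 335) 0.16743264 [0.4779 0.1064 0.1226] [-0.0206 -0.0001  0.0099]
```

View pics/cc.png

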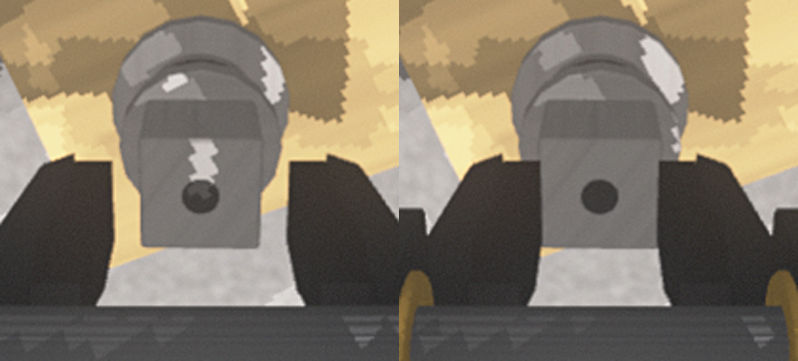

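```bash
python3 - <<'E'
from h import *
from cell import manip
c=load("w_g");W=cloud(c);Ti=np.linalg.inv(c["Twc"]@np.linalg.inv(c["T_tool_cam"]))
L=W@Ti[:3,:3].T+Ti[:3,3]
for v in range(289,304,2): print(v,np.nanmedian(L[v,302:316],0).round(4),np.nanmedian(L[v,326:338],0).round(4))
manip.set_gripper(.06,45)
manip.move_linear([.4693,.1113,.085],rate=.06)
s=manip.state();print(s["tool_pos"],s["contact_force"].round(2))
manip.move_linear([.4693,.1113,.074],rate=.06)
s=manip.state();print(s["clock"],s["tool_pos"],s["contact_force"].round(2))
grab("wrist","wd");grab("side","sd")
i=load("sd")["image"][150:250,200:300];cv2.imwrite("pics/sdc.png",cv2.resize(i,(600,600),interpolation=cv2.INTER_CUBIC))
E
```

```text
289 [ 0.1865 -0.0111  0.0778] [0.1873 0.0106 0.0781]
291 [ 0.1874 -0.0111  0.0802] [0.1877 0.0111 0.0803]
293 [ 0.1871 -0.0112  0.0821] [0.1874 0.0106 0.0822]
295 [-0.0252 -0.0045 -0.01  ] [-0.0254  0.0043 -0.01  ]
297 [-0.0273 -0.0045 -0.0101] [-0.0269  0.0043 -0.0099]
299 [-0.0289 -0.0044 -0.0099] [-0.0291  0.0042 -0.0101]
301 [-0.0308 -0.0044 -0.01  ] [-0.031   0.0042 -0.0101]
303 [-0.0328 -0.0043 -0.0101] [-0.0327  0.0041 -0.0101]
[0.46858597 0.11116743 0.08413296] [0.87 0.25 0.2 ]
12.0083 [0.46875778 0.11121032 0.07338396] [-0.64 -1.19 -0.24]
```

View pics/sdc.png

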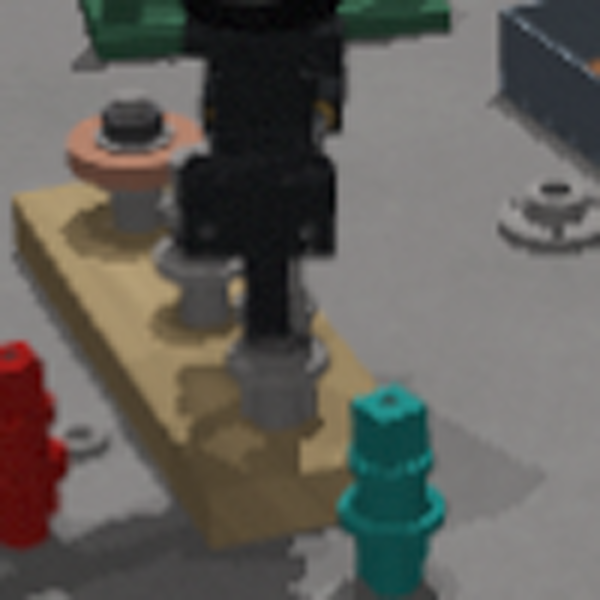

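View pics/wd.png

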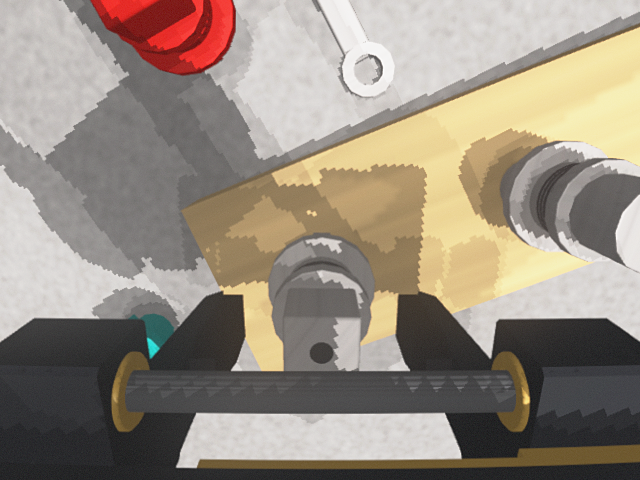

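```bash
python3 - <<'E'
from h import *
from cell import manip
manip.set_gripper(.0,55)
s=manip.state();print(s["clock"],s["gripper_width"],s["tool_pos"],s["contact_force"].round(2),s["moment"].round(3))
if s["gripper_width"]>.02:
    manip.move_linear([.4693,.1113,.110],rate=.08)
    s=manip.state();print(s["clock"],s["gripper_width"],s["tool_pos"],s["contact_force"].round(2),s["moment"].round(3))
    manip.move_linear([.4693,.1113,.160],rate=.15)
    s=manip.state();print(s["clock"],s["gripper_width"],s["tool_pos"],s["contact_force"].round(2),s["moment"].round(3))
    grab("wrist","we");grab("side","se")
    i=load("se")["image"][100:260,180:340];cv2.imwrite("pics/sec.png",cv2.resize(i,(600,600),interpolation=cv2.INTER_CUBIC))
E
```

```text
12.725 0.025121946738677195 [0.46937917 0.11133969 0.07407841] [-0.61 -0.65 -0.26] [ 0.147 -0.058  0.055]
13.325 0.025524468750284204 [0.4689842  0.1112311  0.10989662] [-0.03 -0.25 -6.4 ] [ 0.029 -0.027  0.021]
13.8083 0.02552766233821425 [0.46913425 0.11124529 0.15961716] [ 0.34 -0.01 -6.15] [ 0.099 -0.036  0.003]
```

View pics/sec.png

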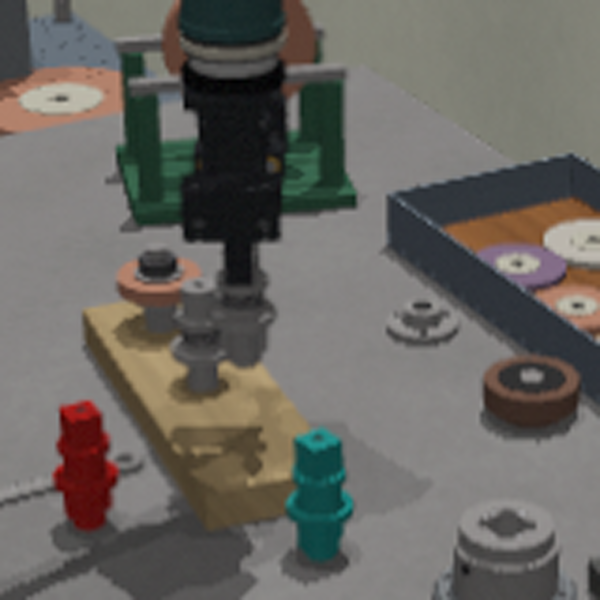

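View pics/we.png

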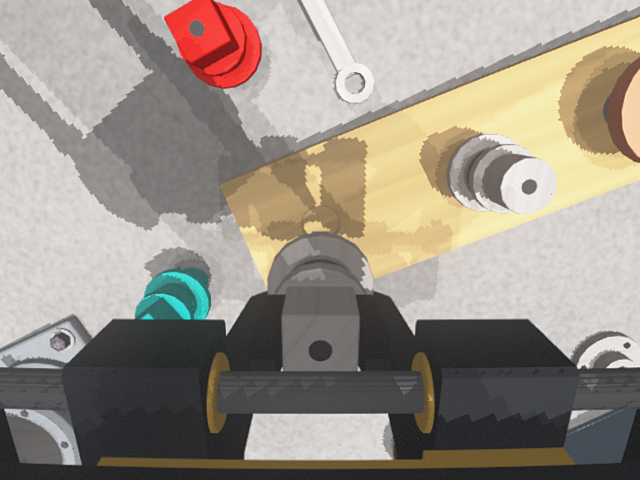

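```bash
python3 - <<'E'
from h import *
from cell import manip
def P(t):
    s=manip.state();print(t,round(s["clock"],2),round(s["gripper_width"],4),s["tool_pos"].round(4),s["contact_force"].round(2),s["moment"].round(3));return s
X,Y=.51315,-.1983
manip.move_linear([.4693,.1113,.188],rate=.12)
manip.move_pose([X,Y,.188],rot(54)); P("above")
manip.move_linear([X,Y,.170],rate=.1); P("170")
grab("side","sf")
for z in (.163,.158,.154):
    manip.move_linear([X,Y,z],rate=.05); s=P(z)
    if s["contact_force"][2]>8: break
grab("side","sg")
a=[cv2.resize(load(n)["image"][170:310,260:380],(390,455),interpolation=cv2.INTER_CUBIC) for n in("sf","sg")]
cv2.imwrite("pics/sfg.png",np.hstack(a))
E
```

```text
above 15.48 0.0255 [ 0.5129 -0.1971  0.1875] [ 0.22  0.33 -5.6 ] [ 0.104 -0.049 -0.005]
170 15.82 0.0255 [ 0.5124 -0.1968  0.1689] [ 0.17 -0.48 -5.64] [ 0.051 -0.065  0.049]
0.163 16.16 0.0253 [ 0.5129 -0.1981  0.1627] [-0.25 -0.49 -5.98] [ 0.083 -0.008 -0.009]
0.158 16.41 0.0258 [ 0.5128 -0.1982  0.1576] [ 0.25  0.81 -5.6 ] [ 0.034 -0.042 -0.017]
0.154 16.66 0.0254 [ 0.5128 -0.1982  0.1536] [ 0.4  -0.25 -6.13] [ 0.025 -0.053 -0.051]
```

View pics/sfg.png

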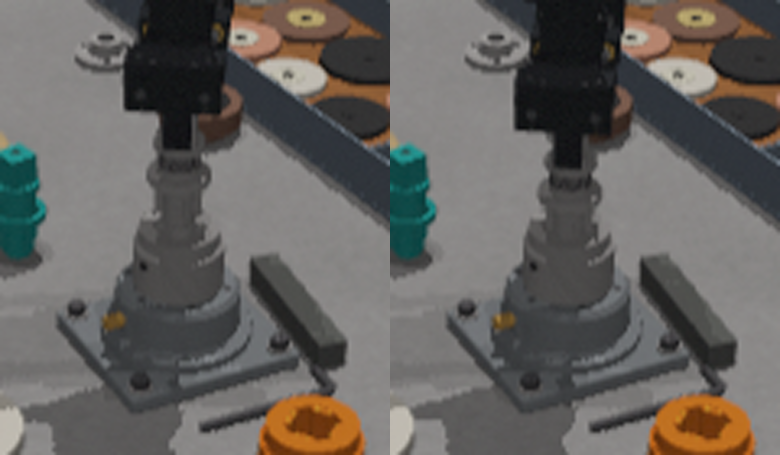

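```bash
python3 - <<'E'
from h import *
from cell import manip
def P(t):
    s=manip.state();print(t,round(s["clock"],2),round(s["gripper_width"],4),s["tool_pos"].round(4),s["contact_force"].round(2),s["moment"].round(3));return s
X,Y=.51315,-.1983
for z in (.151,.148,.145,.140,.136,.133,.130):
    manip.move_linear([X,Y,z],rate=.04); s=P(z)
    if s["contact_force"][2]>4: break
E
```

```text
0.151 16.96 0.0253 [ 0.5129 -0.1982  0.1507] [ 0.68  0.51 -6.58] [ 0.112 -0.007 -0.013]
0.148 17.21 0.0257 [ 0.5129 -0.1982  0.1477] [ 0.38  0.84 -6.08] [ 0.091 -0.063 -0.003]
0.145 17.46 0.0259 [ 0.5129 -0.1982  0.1446] [-0.36  0.47 -5.95] [ 0.037 -0.062  0.005]
0.14 17.73 0.0253 [ 0.5127 -0.1981  0.1395] [ 0.5   0.33 -5.58] [ 0.098 -0.03   0.009]
0.136 17.98 0.0256 [ 0.5128 -0.1982  0.1356] [-0.86 -0.14 -6.02] [ 0.08  -0.087 -0.015]
0.133 18.23 0.0256 [ 0.5137 -0.1986  0.1343] [-1.86  2.12  2.15] [0.252 0.524 0.013]
0.13 18.48 0.0258 [ 0.5137 -0.1986  0.131 ] [-2.07  1.    6.35] [ 0.202  0.458 -0.075]
```

```bash
python3 - <<'E'
from h import *
from cell import manip
def P(t):
    s=manip.state();print(t,round(s["clock"],2),round(s["gripper_width"],4),s["tool_pos"].round(4),s["contact_force"].round(2),s["moment"].round(3));return s
X,Y=.51315,-.1983
for z in (.128,.126,.125,.124,.123,.122,.121,.120,.119):
    manip.move_linear([X,Y,z],rate=.03); s=P(z)
    if s["contact_force"][2]>24: break
manip.dwell(.5);P("dw")
grab("side","sh");grab("scene","sch")
a=[cv2.resize(load("sh")["image"][170:310,260:380],(390,455),interpolation=cv2.INTER_CUBIC),cv2.resize(load("sch")["image"][180:320,240:360],(390,455),interpolation=cv2.INTER_CUBIC)]
cv2.imwrite("pics/sh2.png",np.hstack(a))
E
```

```text
0.128 18.73 0.0254 [ 0.5138 -0.1987  0.1292] [-3.09  0.79  8.05] [ 0.275  0.632 -0.03 ]
0.126 18.98 0.0256 [ 0.5139 -0.1987  0.1276] [-4.36  1.27  9.19] [ 0.341  0.736 -0.029]
0.125 19.23 0.0252 [ 0.514  -0.1987  0.1272] [-3.93  1.35 11.09] [ 0.37   0.938 -0.031]
0.124 19.48 0.0256 [ 0.5141 -0.1987  0.1272] [-7.01  2.52 16.45] [0.473 1.298 0.029]
0.123 19.73 0.0254 [ 0.5141 -0.1988  0.1271] [-8.68  4.08 20.79] [ 6.63e-01  1.64e+00 -1.00e-03]
0.122 19.98 0.0257 [ 0.5141 -0.1988  0.1271] [-11.57   4.18  25.1 ] [ 0.844  1.977 -0.045]
dw 20.48 0.0253 [ 0.5141 -0.1988  0.1272] [-10.6    4.26  26.29] [0.797 2.003 0.026]
```

View pics/sh2.png

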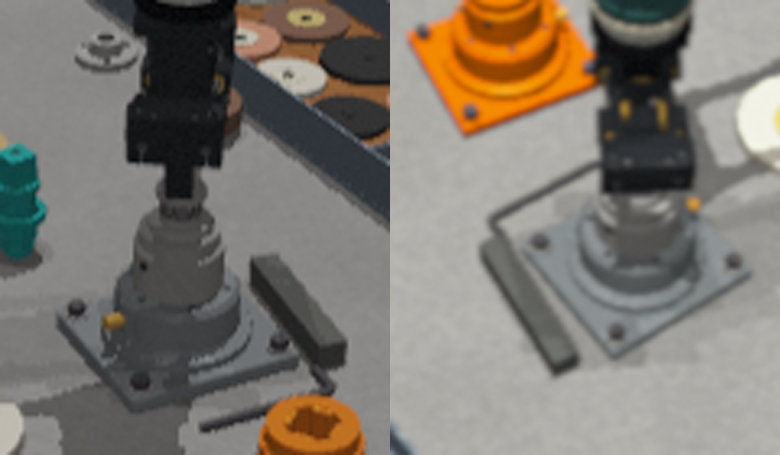

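```bash
python3 - <<'E'
from h import *
from cell import manip
def P(t):
    s=manip.state();A=R.from_rotvec(s["tcp_rot"]).as_matrix();print(t,round(s["clock"],2),s["tool_pos"].round(4),s["contact_force"].round(2),s["moment"].round(3),"tilt deg",np.degrees(A[:2,0]).round(2),"yaw",np.degrees(np.arctan2(A[1,1],A[0,1])).round(2));return s
X,Y=.51315,-.1983
P(0)
for dx,dy in ((.0015,-.0005),(.003,-.001)):
    manip.move_linear([X+dx,Y+dy,.122],rate=.03);manip.dwell(.15);P((dx,dy))
E
```

```text
0 20.58 [ 0.5141 -0.1988  0.1271] [-10.47   4.98  25.91] [ 0.827  2.034 -0.023] tilt deg [ 0.13 -0.07] yaw 54.01
(0.0015, -0.0005) 20.98 [ 0.5145 -0.199   0.1272] [-14.62   4.35  28.17] [ 0.932  2.625 -0.057] tilt deg [-0.   -0.03] yaw 54.01
(0.003, -0.001) 21.38 [ 0.515  -0.1991  0.1273] [-16.83   6.35  32.4 ] [ 1.162  3.269 -0.008] tilt deg [-0.13  0.01] yaw 54.02
```

```bash
python3 - <<'E'
from h import *
from cell import manip
def P(t):
    s=manip.state();A=R.from_rotvec(s["tcp_rot"]).as_matrix();print(t,round(s["clock"],2),round(s["gripper_width"],4),s["tool_pos"].round(4),s["contact_force"].round(2),s["moment"].round(3),"tilt deg",np.degrees(A[:2,0]).round(2));return s
X,Y=.51315,-.1983
for dx,dy in ((0,0),(-.0015,.001)):
    manip.move_linear([X+dx,Y+dy,.1215],rate=.03);manip.dwell(.2);P((dx,dy))
manip.dwell(1.0);P("dw")
c=grab("wrist","wh");grab("side","si")
i=load("si")["image"][190:270,280:360];cv2.imwrite("pics/si2.png",cv2.resize(i,(600,600),interpolation=cv2.INTER_CUBIC))
E
```

```text
(0, 0) 21.84 0.0255 [ 0.5145 -0.1989  0.1271] [-11.32   4.81  26.49] [ 0.778  1.991 -0.013] tilt deg [ 0.18 -0.09]
(-0.0015, 0.001) 22.29 0.0257 [ 0.5143 -0.1988  0.1271] [-6.49  1.74 22.83] [ 0.4    1.344 -0.022] tilt deg [ 0.35 -0.19]
dw 23.29 0.0256 [ 0.5144 -0.1988  0.1271] [-7.4   2.11 22.89] [ 0.422  1.347 -0.027] tilt deg [ 0.35 -0.19]
```

View pics/si2.png

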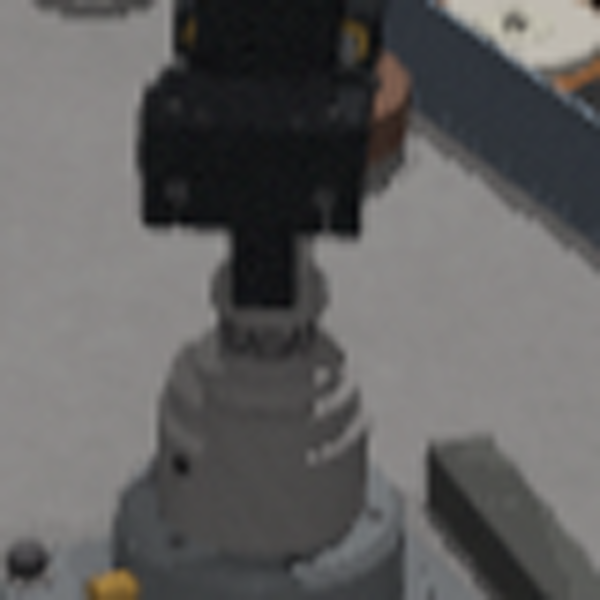

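View pics/wh.png

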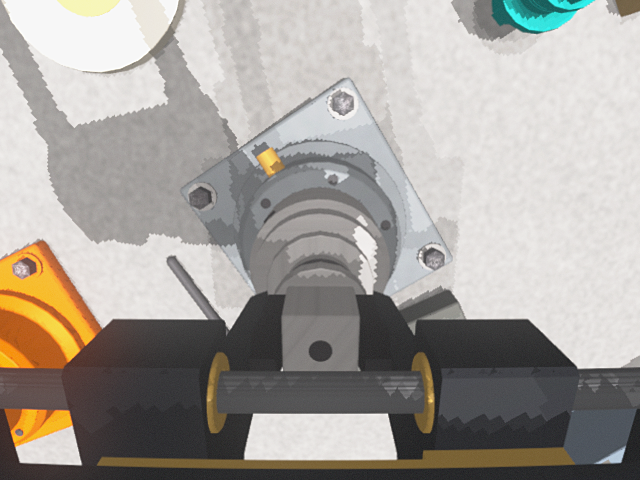

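```bash
python3 - <<'E'
from cell import manip,order
print(order.close_job()); s=manip.state();print(s["clock"],s["tool_pos"],s["contact_force"],s["gripper_width"])
E
```

```text
the job is handed in; nothing more can be done
None
the job is handed in; nothing more can be done
```

The square-headed arbor is home in the grey spindle, still gripped and pressed down, and I handed the job in at about 23 s. The measured slot angle was good enough that the splines went straight in, with no searching turn needed.

**Last checks**
- **Seating:** the arm stopped hard at tool-point height 0.1271 m. The predicted height for the flange on the nose was 0.127 m.
- **Push:** the tool pushes down with about 23 N beyond the arbor's weight, where about 10 N is needed. It stayed steady over a 1 s dwell.
- **Grip:** the fingers read 25.6 mm on the 26 mm head. The wrist picture shows no slip in the hand.
- **Flange:** the side picture agrees with a seated flange, but it is too coarse to prove the fit to a fraction of a millimetre.

**What went wrong or disagreed**
- **First grasp:** it missed. The fingers end about 21 to 25 mm short of the stated tool point, so they shut on top of the head with about 10 N. The wrist picture afterwards showed the arbor still standing in its hole, and a lower second grasp held.
- **Side load and tilt:** about 8 N of side force and 0.4° of tool tilt remained when I handed in.
- **Other objects:** I touched no other arbor or tool on purpose, and the pictures showed none disturbed. I did not measure them again.

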